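# Sort filled from empty cheese moulds and send the filled ones to the press

### The job

First turn the turntable back by its handle post to the loading stop. Then lift the waiting lidded cheese moulds to feel which are filled and which are empty: stand every filled one upright in the middle of a rubber pad of its own while the turntable is at the loading stop, and every empty one upright in the grey wash tray. With all the filled ones loaded, turn the turntable to its other stop, fully home at the press side; at the end nothing but the moulds must have been shifted, every filled mould must stand in the middle of a pad and every empty one in the tray.

Things in the scene. Friction and masses are not known exactly. Their poses are not given: they have to be found in the camera images.
- mould_1: lidded cheese mould: upright white plastic cylinder 80 mm in diameter, steel lid, dark knob; all look alike. Origin: centre of the underside, z up. 70 mm tall with its lid; knob (grip here) 26 mm in diameter, from 70 to 100 mm above the origin. Filled (0.40 to 0.48 kg) or empty (0.13 to 0.17 kg): only its weight tells, any one may be either. None if absent.
- mould_2: lidded cheese mould: upright white plastic cylinder 80 mm in diameter, steel lid, dark knob; all look alike. Origin: centre of the underside, z up. 70 mm tall with its lid; knob (grip here) 26 mm in diameter, from 70 to 100 mm above the origin. Filled (0.40 to 0.48 kg) or empty (0.13 to 0.17 kg): only its weight tells, any one may be either. None if absent.
- mould_3: lidded cheese mould: upright white plastic cylinder 80 mm in diameter, steel lid, dark knob; all look alike. Origin: centre of the underside, z up. 70 mm tall with its lid; knob (grip here) 26 mm in diameter, from 70 to 100 mm above the origin. Filled (0.40 to 0.48 kg) or empty (0.13 to 0.17 kg): only its weight tells, any one may be either. None if absent.
- mould_4: lidded cheese mould: upright white plastic cylinder 80 mm in diameter, steel lid, dark knob; all look alike. Origin: centre of the underside, z up. 70 mm tall with its lid; knob (grip here) 26 mm in diameter, from 70 to 100 mm above the origin. Filled (0.40 to 0.48 kg) or empty (0.13 to 0.17 kg): only its weight tells, any one may be either. None if absent.
- mould_5: lidded cheese mould: upright white plastic cylinder 80 mm in diameter, steel lid, dark knob; all look alike. Origin: centre of the underside, z up. 70 mm tall with its lid; knob (grip here) 26 mm in diameter, from 70 to 100 mm above the origin. Filled (0.40 to 0.48 kg) or empty (0.13 to 0.17 kg): only its weight tells, any one may be either. None if absent.
- tray: fixed grey open wash tray on the worktop, on the robot's right and nearest to it: 140 mm (its x) by 240 mm (its y), walls 5 mm thick, 28 mm high, floor 5 mm thick. Origin: centre of its underside. Room for two moulds side by side along y.
- pad_1 (a point): centre of one of three dark rubber pads on the steel turntable, 110 mm in diameter, flush with the deck; the point lies on the deck's surface, 60 mm above the worktop. The pads lie 105 mm from the axle, 60 degrees apart; each takes one mould. The point moves with the turntable.
- pad_2 (a point): centre of one of three dark rubber pads on the steel turntable, 110 mm in diameter, flush with the deck; the point lies on the deck's surface, 60 mm above the worktop. The pads lie 105 mm from the axle, 60 degrees apart; each takes one mould. The point moves with the turntable.
- pad_3 (a point): centre of one of three dark rubber pads on the steel turntable, 110 mm in diameter, flush with the deck; the point lies on the deck's surface, 60 mm above the worktop. The pads lie 105 mm from the axle, 60 degrees apart; each takes one mould. The point moves with the turntable.
- axle (a point): centre of the turntable deck (330 mm in diameter), on its surface 60 mm above the worktop; the deck turns about the vertical through it.
- post (a point): foot (on the deck's surface) of the upright round black handle post by which the turntable is turned: 26 mm in diameter, 70 mm tall, 135 mm from the axle, on the side away from the pads. Moves with the turntable.
- turntable (a joint): turntable angle in rad, growing anticlockwise from above; light friction (2 N at the post), stays where left, firm stops at both ends: 0 = loading stop (pads on the robot's right, towards the waiting moulds); 1.57, a quarter turn on = press stop (pads on the far side, by the roller conveyor).
- pot: bystander: small steel pot, 40 mm in diameter, 50 mm tall, standing among the moulds; origin at the centre of its underside
- brush: bystander: hand brush 170 mm long, lying on the worktop; origin under its middle, along its x
- small_cheese: bystander: small yellow cheese wheel 100 mm in diameter, 45 mm tall; origin at the centre of its underside

How it is judged:
By the outcome, as a careful person would: the job done as asked, in the order asked, and still so for the second after the job is handed in, with the robot touching nothing.
Of mould_1, mould_2, mould_3, mould_4, mould_5 only 4 to 5 are there at a start; the rules pass over those that are not, and their reading is None.
At some moment in a run one of mould_1, mould_2, mould_3, mould_4, mould_5 may be knocked a few centimetres aside while the robot is not near it.
It also fails if it takes over 208 s, if anything falls off the work surface, if the arm or the gripper's body presses on something with over 40 N, if the wrist force passes 120 N, or if a joint passes its speed limit or range.

### The arm

A 6-joint arm with a two-finger parallel gripper is mounted at the origin on the work surface. World frame = base frame: x ahead of the robot, y to its left, z up, the work surface at z = 0. Lengths are in mm, angles in rad, forces in N, time in s.
With the tool pointing down it reaches from about 350 to 975 mm from the base axis. Payload 7.1 kg.
Tool frame: the origin (TCP) lies midway between the tips of the shut fingers; the grasp point (between the pads) lies 19 mm behind it; z points along the fingers, y is the line along which they close (so a half turn about z gives the same grasp; the last joint's range is limited). The gripper opens to 88 mm and grips with 3 to 60 N. Pads are 20 mm wide; open, the fingers measure 115 mm over their backs; the gripper's body (75 mm by 178 mm) begins 61 mm behind the grasp point.
Start: joints at [1.315, 0.423, 1.63, -0, 1.089, -0.019], TCP at [146.589, 607.549, 222.675] pointing down, gripper open.
Joint ranges: [-3, 3], [-0.9, 2.11], [0.09, 2.58], [-1.31, 4.45], [0.11, 2.69], [-2.54, 2.54]. Speed limits (rad/s): [2.39, 2.39, 3.01, 3.14, 3.14, 3.14].

### API

Orientations are given as a rotation vector (axis times angle).
In Python, from workcell import ctrl gives the robot as it stands. The module is installed in compiled form; this text tells all that it offers.
- The arm moves only by the tool apply_moves, never from a script. Its argument "targets" is a list of rows, each a list of 3 entries, a list of its own where there are three numbers: the opening, from -1 (shut) to 1 (fully open), then the shift along the tool's x, y, z normalised to -1 to 1, where 1 is 5 cm, then the turn, a rotation vector about the tool's x, y, z normalised to -1 to 1, where 1 is 90 degrees. In form: [[jaw, [x, y, z], [wx, wy, wz]], ...]. A call has 1 to 8 rows; each row shifts and turns the commanded pose from where the row before left it, along the tool's axes as they then stand; what a row does not reach is not made up. A row lasts 1/8 s, in which the tool goes at most 62.5 mm and 10.7 degrees, less where a joint would pass 70% of its speed; a pose out of reach is approached as far as the arm can. A call with a number of a shift or a turn outside -1 to 1 is refused whole. A call with a gripper value outside its range is refused whole. The fingers move at their own pace and stop on an object; the grip force is fixed at half the most. Time passes only in rows, so rows that do not move let the fingers close. It gives the time, the measured TCP pose, the force, the opening and the grip force at its end, in the units of the state.
- ctrl.get_obs(): the state, without advancing time (a new reading comes with each control period).
- ctrl.get_image(name): name is "side" or "top" or "wrist"; returns a dict with "pixels" (420x560x3 uint8, blue, green, red), "camera_matrix" (3x3 intrinsics, pixels), "view" (4x4, takes a point from world to camera coordinates); the wrist camera has in their place "hand_eye" (4x4, takes a point from camera to tool coordinates, whose origin is the TCP and whose axes are the flange's). Camera axes: x right, y down, z forward; pixel columns grow to the right and rows downward; lengths in mm; the calibration is good to about 2 mm. A picture is of the moment at which its call begins: read the wrist's pose just before it. There is no depth.
- ctrl.close_job(): hands the job in; it is judged then, once.
Trained networks look in the newest picture that a camera, given by its name, has taken for a name from the list of things; names that differ only in an ending like _2 or _b are one class to them, and where a whole thing is asked for, a point or a joint stands for the part that bears it (a point fixed in the world has none). Each returns a list of dicts, best first, with "score" (0 to 1); they miss things now and then, are a little off and sometimes report something else, mostly with a low value. They report only what shows in the picture. A call takes as long as a camera call.
- ctrl.masks_of(label, camera): "region" (420x560 bool, what is visible of it) and "bbox" ([left, top, right, bottom] in pixels, round what is visible of it).
- ctrl.pinpoint(label, camera): "xy" ([column, row] in pixels: a listed point, or the origin of a listed thing).
The state is a dict: "t": time; "qpos": joint angles; "qvel": joint speeds; "joint_torque": joint torques, N m; "ee_pos": TCP position; "orientation": TCP orientation; "ft_force": force on the tool from outside, world axes, zero at the start; "moment": the same for the moment, N m; "width": finger opening in mm; "grasp_force": force on a finger pad.
Only numpy, scipy, OpenCV 4.12 (cv2) and the standard library are available. Lean on these libraries where they do the work, as an engineer would, in place of code of your own. Each camera call takes 0.05 s, during which the arm holds its last target. There are 200 camera calls.

## Working session

There is one attempt and no reset: what is moved stays moved. The work goes in short steps, Python scripts to look and compute and a tool call to move; the robot and the scene stay as the last step left them, time stands still between calls to the robot, and variables do not carry over. Pictures are saved under pics/ and viewed, at most 14 in all, crops included, and the job is handed in when it is done.

Besides the shell and the picture viewer there is one more tool, called after "Call:" as name(argument=value, ...) on one line, values as JSON. apply_moves: Moves the arm, as the interface text tells. Scaled input: -1 to 1 covers 5 cm each way for a shift and 90 degrees each way for a turn. Its arguments: {"type":"object","properties":{"targets":{"type":"array"}},"required":["targets"]}

```bash
mkdir -p pics; cat > h.py <<'E'
import numpy as np, cv2
from scipy.spatial.transform import Rotation as R
from workcell import ctrl
def cam(name):
    o=ctrl.get_obs(); im=ctrl.get_image(name); K=np.array(im["camera_matrix"])
    if "view" in im: V=np.array(im["view"])
    else:
        T=np.eye(4);T[:3,:3]=R.from_rotvec(o["orientation"]).as_matrix();T[:3,3]=o["ee_pos"]
        V=np.linalg.inv(T@np.array(im["hand_eye"]))
    return im["pixels"],K,V
def ray(px,K,V):
    M=np.linalg.inv(V); d=M[:3,:3]@np.linalg.inv(K)@np.array([px[0],px[1],1.]); return M[:3,3],d
def atz(px,K,V,z):
    c,d=ray(px,K,V); return c+d*(z-c[2])/d[2]
def tri(obs):
    A=np.zeros((3,3));b=np.zeros(3)
    for px,K,V in obs:
        c,d=ray(px,K,V);d=d/np.linalg.norm(d);P=np.eye(3)-np.outer(d,d);A+=P;b+=P@c
    return np.linalg.solve(A,b)
def proj(p,K,V):
    q=K@(V@np.append(p,1))[:3]; return q[:2]/q[2]
E
cat > a.py <<'E'
from h import *
np.set_printoptions(precision=1,suppress=True)
o=ctrl.get_obs();print(o)
Z=dict(mould_1=0,pad_1=60,axle=60,post=60,tray=0,pot=0,brush=0,small_cheese=0)
for n in("top","side"):
    p,K,V=cam(n);cv2.imwrite(f"pics/{n}0.png",p);print(n,np.linalg.inv(V)[:3,3])
    for l,z in Z.items():
        for r in ctrl.pinpoint(l,n): print(l,np.round(r["score"],2),np.array(r["xy"]),atz(r["xy"],K,V,z))
E
python3 a.py
```

```text
{'t': 0.0, 'qpos': array([ 1.3,  0.4,  1.6,  0. ,  1.1, -0. ]), 'qvel': array([-0.,  0.,  0.,  0.,  0., -0.]), 'joint_torque': array([ -0. , -54.5, -27.4,   0.1,   0. ,  -0. ]), 'ee_pos': array([146.5, 607. , 221.9]), 'orientation': array([-0.4, -3.1,  0. ]), 'ft_force': array([ 0.2, -0.2,  0.5]), 'moment': array([0., 0., 0.]), 'grasp_force': 0.0, 'width': 87.53047458637262}
top [ 326.5   25.1 1464.6]
mould_1 0.95 [417.6 222.6] [ 453.6 -345.8    0. ]
mould_1 0.85 [331.6 170.5] [ 604.1 -102.9    0. ]
mould_1 0.58 [372.2 167.3] [ 613.5 -219.9    0. ]
mould_1 0.56 [454.8 195.2] [ 532.3 -454.5    0. ]
pad_1 0.88 [229.3 150.2] [650.1 186.   60. ]
pad_1 0.79 [258.9 203.5] [500.9 102.7  60. ]
pad_1 0.74 [262.6 167.9] [600.1  93.1  60. ]
pad_1 0.25 [130.6 168.9] [597.4 458.8  60. ]
axle 0.76 [228.3 187.8] [544.4 187.3  60. ]
post 0.69 [190.1 212.1] [477.1 291.1  60. ]
tray 0.73 [229.3 185.6] [560.1 191.5   0. ]
tray 0.6 [341.4 232.4] [ 425.6 -128.8    0. ]
tray 0.19 [262.8 165.9] [617.7  95.5   0. ]
pot 0.46 [395.4 196.1] [ 529.7 -284.6    0. ]
brush 0.93 [147.5 275.1] [305.1 418.5   0. ]
small_cheese 0.92 [133.1 170.7] [603.7 469.9   0. ]
side [  29.1 -683.2  910.6]
mould_1 0.97 [366.9 333.2] [ 451.  -347.3    0. ]
mould_1 0.83 [388.5 264.9] [ 619.5 -233.3    0. ]
mould_1 0.7 [426.2 349.7] [ 530.1 -448.1   -0. ]
mould_1 0.6 [350.1 237.4] [ 598.4 -108.8   -0. ]
pad_1 0.92 [301.3 152.5] [654.5 196.6  60. ]
pad_1 0.75 [304.9 175.1] [604.1 106.8  60. ]
pad_1 0.69 [275.6 193.8] [494.1  89.1  60. ]
axle 0.95 [275.  168.7] [549.5 178.5  60. ]
axle 0.21 [232.1 155.2] [477.8 303.5  60. ]
post 0.87 [232.7 154.2] [481.6 306.7  60. ]
tray 0.72 [296.2 274.5] [ 412.5 -128.2    0. ]
pot 0.87 [375.4 294.8] [ 533.5 -281.9    0. ]
brush 0.61 [172.2 172.7] [316.3 403.    0. ]
small_cheese 0.77 [240.1 130.1] [597.8 477.1   0. ]
```

View pics/top0.png

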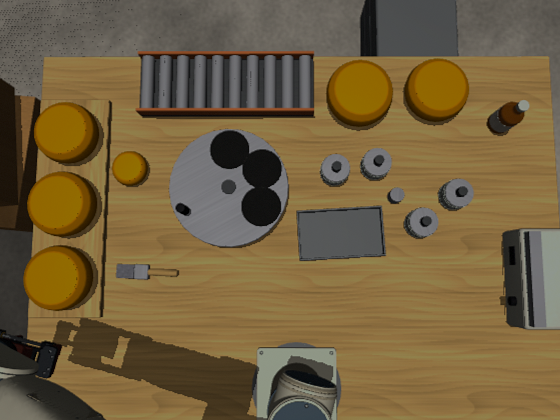

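View pics/side0.png

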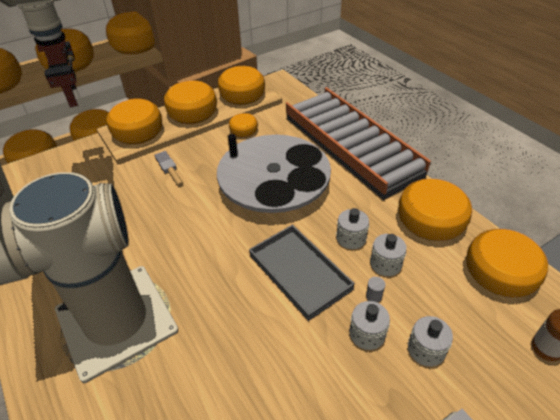

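Top (post 183,209; pads 229,150 / 262,168 / 261,205; tray 341,233) and side both show four moulds, a pot among them, and a turntable about 32° past the loading stop. The detections match the pictures.

```bash
cat >> h.py <<'E'
def plan(xyz,yaw,n):
    """rows to reach xyz with tool-x at world angle yaw (deg), z down, in n rows; prints units"""
    o=ctrl.get_obs();M=R.from_rotvec(o["orientation"]);p=np.array(o["ee_pos"])
    c,s=np.cos(np.radians(yaw)),np.sin(np.radians(yaw))
    Tg=R.from_matrix(np.array([[c,s,0],[s,-c,0],[0,0,-1.]]))
    w=(M.inv()*Tg).as_rotvec()/n
    d=(np.array(xyz)-p)/n; cur=M
    for i in range(n):
        print(np.round(cur.inv().apply(d)/50,3),np.round(w/(np.pi/2),3)); cur=cur*R.from_rotvec(w)
E
python3 -c "
from h import *
plan([480,270,330],90,8)"
```

```text
[-1.008 -0.625 -0.268] [ 0.    -0.     0.106]
[-1.098 -0.449 -0.268] [ 0.    -0.     0.106]
[-1.157 -0.26  -0.268] [ 0.    -0.     0.106]
[-1.184 -0.065 -0.268] [ 0.    -0.     0.106]
[-1.179  0.133 -0.268] [ 0.    -0.     0.106]
[-1.14   0.327 -0.268] [ 0.    -0.     0.106]
[-1.07   0.511 -0.268] [ 0.    -0.     0.106]
[-0.97   0.682 -0.268] [ 0.    -0.     0.106]
```

Call:
apply_moves(targets=[[0, [-0.7, -0.44, -0.27], [0, 0, 0.106]], [0, [-0.77, -0.31, -0.27], [0, 0, 0.106]], [0, [-0.81, -0.18, -0.27], [0, 0, 0.106]], [0, [-0.83, -0.05, -0.27], [0, 0, 0.106]], [0, [-0.83, 0.09, -0.27], [0, 0, 0.106]], [0, [-0.8, 0.23, -0.27], [0, 0, 0.106]], [0, [-0.75, 0.36, -0.27], [0, 0, 0.106]], [0, [-0.68, 0.48, -0.27], [0, 0, 0.106]]])

```text
t: 1.9
ee_pos: [381.2, 370.1, 331.3]
orientation: [-2.225, -2.218, -0.001]
ft_force: [0.1, 1.6, 0.0]
width: 43.9
grasp_force: 0.0
```

```bash
cat > w.py <<'E'
from h import *
import sys
np.set_printoptions(precision=1,suppress=True)
o=ctrl.get_obs();print(o["t"],o["ee_pos"],o["orientation"],o["ft_force"],o["width"],o["qpos"])
p,K,V=cam("wrist")
if len(sys.argv)>1: cv2.imwrite(f"pics/{sys.argv[1]}.png",p)
print("cam",np.linalg.inv(V)[:3,3])
for l,z in dict(mould_1=0,pad_1=60,axle=60,post=60,tray=0,pot=0).items():
    for r in ctrl.pinpoint(l,"wrist"):
        if r["score"]>.3: print(l,np.round(r["score"],2),np.array(r["xy"]),atz(r["xy"],K,V,z))
E
python3 w.py w1; python3 -c "
from h import *
plan([480,270,330],90,2)"
```

```text
1.9 [381.2 370.1 331.3] [-2.2 -2.2 -0. ] [0.1 1.6 0. ] 43.89553324810009 [0.7 0.2 1.7 0.  1.2 0.8]
cam [382.8 449.4 492.5]
pad_1 0.85 [456.8 289.5] [655.3 190.3  60. ]
axle 0.87 [387.6 289.7] [550.  190.3  60. ]
post 0.83 [348.9 216.7] [483.9 307.5  60. ]
[-1.020e+00  1.001e+00  1.000e-03] [-0.     0.     0.001]
[-1.018e+00  1.003e+00  1.000e-03] [-0.     0.     0.001]
```

Call:
apply_moves(targets=[[0, [-0.8, 0.6, 0], [0, 0, 0]], [0, [-0.8, 0.6, 0], [0, 0, 0]], [0, [-0.8, 0.6, 0], [0, 0, 0]], [0, [-0.8, 0.6, 0], [0, 0, 0]], [0, [0, 0, 0], [0, 0, 0]]])

```text
t: 2.88
ee_pos: [501.5, 210.1, 330.1]
orientation: [-2.221, -2.222, 0.001]
ft_force: [-0.6, 0.4, -0.1]
width: 43.8
grasp_force: 0.0
```

```bash
python3 w.py w2; cat > tt.py <<'E'
from h import *
obs={}
for l in ("post","axle"):
    L=[]
    for n in("top","side","wrist"):
        p,K,V=cam(n)
        r=ctrl.pinpoint(l,n)
        if r and r[0]["score"]>.4: L.append((r[0]["xy"],K,V))
    x=tri(L);print(l,x,[np.round(proj(x,K,V)-np.array(q),1) for q,K,V in L])
    obs[l]=x
d=obs["post"]-obs["axle"];print("post angle deg",np.degrees(np.arctan2(d[1],d[0]))-90,np.hypot(*d[:2]))
E
python3 tt.py
```

```text
2.875 [501.5 210.1 330.1] [-2.2 -2.2  0. ] [-0.6  0.4 -0.1] 43.80381071483718 [ 0.4  0.2  1.7 -0.   1.3  0.4]
cam [503.  289.6 491.2]
mould_1 0.91 [335.2 389.1] [ 614.5 -221.1    0. ]
pad_1 0.97 [272.6 249. ] [495.9  98.4  60. ]
pad_1 0.88 [347.8 251. ] [605.8  95.4  60. ]
pad_1 0.61 [386.7 191.3] [653.7 185.   60. ]
axle 0.72 [313.8 189.9] [553.  186.9  60. ]
post 0.64 [261.7  97.5] [482.9 307.2  60. ]
tray 0.74 [235. 345.] [ 425.3 -119.5    0. ]
tray 0.61 [348.5 247.8] [620.9  74.1   0. ]
post [480.63233194 306.64400707  55.15022585] [array([-0.4, -0.7]), array([-0. ,  0.2]), array([-1.2,  0.6])]
axle [549.23955927 187.74368599  62.3810822 ] [array([-0.1, -0.4]), array([-0.7,  0.3]), array([0.8, 0.8])]
post angle deg 29.985575796425493 137.2743165892989
```

View pics/w2.png

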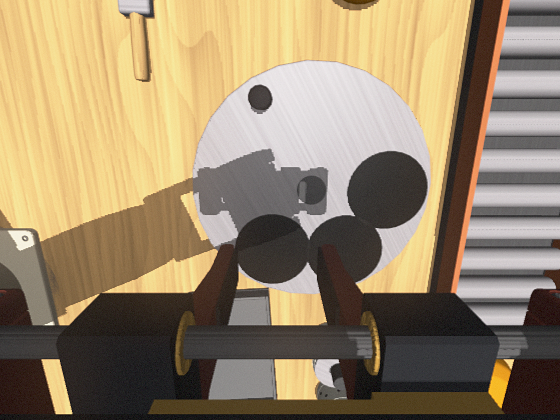

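Wrist view: post at (261,97), axle cap (312,189), pads at (272,249), (346,250), (387,190). The turntable stands about 30° from the loading stop, and the heights agree with 60 mm. Next I go over the post.

```bash
python3 -c "
from h import *
plan([482,305.5,165],120,4)"
```

```text
[ 0.471 -0.093  0.828] [ 0.    -0.    -0.083]
[ 0.479 -0.03   0.828] [ 0.    -0.    -0.083]
[0.479 0.032 0.828] [ 0.    -0.    -0.083]
[0.471 0.094 0.828] [ 0.    -0.    -0.083]
```

Call:
apply_moves(targets=[[0.2, [0.471, -0.093, 0.83], [0, 0, -0.083]], [0.2, [0.479, -0.03, 0.83], [0, 0, -0.083]], [0.2, [0.479, 0.032, 0.83], [0, 0, -0.083]], [0.2, [0.471, 0.094, 0.83], [0, 0, -0.083]], [0.2, [0, 0, 0], [0, 0, 0]], [0.2, [0, 0, 0], [0, 0, 0]]])

```text
t: 4.58
ee_pos: [482.6, 305.4, 165.6]
orientation: [1.573, 2.719, 0.001]
ft_force: [-0.0, -0.4, 0.7]
width: 52.8
grasp_force: 0.0
```

```bash
python3 -c "
from h import *
p,K,V=cam('wrist');cv2.imwrite('pics/w3.png',p)
for r in ctrl.pinpoint('post','wrist'): print(r, atz(r['xy'],K,V,60))
for r in ctrl.masks_of('post','wrist')[:2]: print(r['score'],r['bbox'])
print(proj([482,305,130],K,V))
plan([482,305.5,92],120,3)"
```

```text
{'xy': [280.2, 205.7], 'score': 0.77} [484.95677181 308.41928965  60.        ]
0.89 [113.4, 172.0, 438.4, 401.2]
[274.74497781 237.55758168]
[ 0.004 -0.008  0.497] [ 0.001  0.    -0.   ]
[ 0.004 -0.007  0.497] [ 0.001  0.    -0.   ]
[ 0.004 -0.007  0.497] [ 0.001  0.    -0.   ]
```

View pics/w3.png

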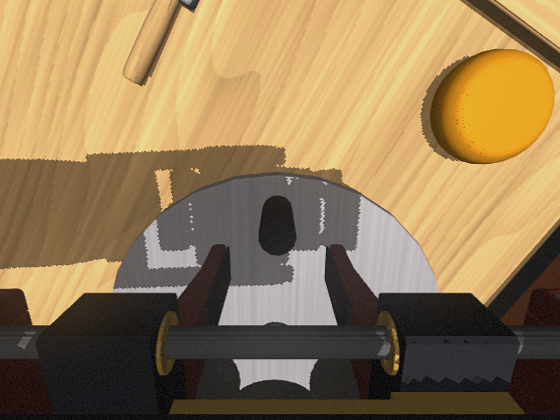

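The post (277,235) sits centred between the open fingers. I'll descend and grip.

Call:
apply_moves(targets=[[0.2, [0, 0, 0.5], [0, 0, 0]], [0.2, [0, 0, 0.5], [0, 0, 0]], [0.2, [0, 0, 0.47], [0, 0, 0]], [-1, [0, 0, 0], [0, 0, 0]], [-1, [0, 0, 0], [0, 0, 0]], [-1, [0, 0, 0], [0, 0, 0]], [-1, [0, 0, 0], [0, 0, 0]]])

```text
t: 5.6
ee_pos: [482.6, 305.8, 92.5]
orientation: [1.57, 2.72, 0.002]
ft_force: [-1.3, -2.0, 6.9]
width: 25.6
grasp_force: 30.0
```

Call:
apply_moves(targets=[[-1, [-0.01, 0.235, 0], [0, 0, 0.0556]], [-1, [-0.01, 0.235, 0], [0, 0, 0.0556]], [-1, [-0.01, 0.235, 0], [0, 0, 0.0556]], [-1, [-0.01, 0.235, 0], [0, 0, 0.0556]], [-1, [-0.01, 0.235, 0], [0, 0, 0.0556]], [-1, [0, 0, 0], [0, 0, 0]]])

```text
t: 6.35
ee_pos: [539.4, 322.4, 92.5]
orientation: [2.123, 2.313, 0.002]
ft_force: [1.6, -5.7, 7.3]
width: 25.4
grasp_force: 30.0
```

Call:
apply_moves(targets=[[-1, [0, 0.12, 0], [0, 0, 0.028]], [-1, [-0.01, 0.1, 0], [0, 0, 0.025]], [-1, [0, 0, 0], [0, 0, 0]]])

```text
t: 6.72
ee_pos: [550.0, 322.7, 92.6]
orientation: [2.216, 2.224, 0.002]
ft_force: [2.1, -6.5, 5.9]
width: 25.4
grasp_force: 30.0
```

Call:
apply_moves(targets=[[-1, [0, 0.06, 0], [0, 0, 0]], [-1, [0, 0, 0], [0, 0, 0]]])

```text
t: 6.98
ee_pos: [551.9, 322.6, 92.5]
orientation: [2.218, 2.224, -0.001]
ft_force: [-2.1, -5.6, 8.7]
width: 25.8
grasp_force: 30.0
```

Call:
apply_moves(targets=[[-1, [0, 0.06, 0], [0, 0, 0]], [-1, [0, 0, 0], [0, 0, 0]]])

```text
t: 7.22
ee_pos: [552.9, 322.8, 92.5]
orientation: [-2.217, -2.224, 0.005]
ft_force: [-9.3, -3.5, 13.0]
width: 25.2
grasp_force: 30.0
```

Firm stop felt. Release and look at the pads.

Call:
apply_moves(targets=[[0.1, [0, -0.05, 0], [0, 0, 0]], [0.1, [0, 0, 0], [0, 0, 0]], [0.1, [0, 0, -0.9], [0, 0, 0]], [0.1, [-0.4, 0, -1], [0, 0, 0]], [0.1, [-0.9, 0, -1], [0, 0, 0]], [0.1, [-0.9, 0, -1], [0, 0, 0]], [0.1, [-1, 0, -0.8], [0, 0, 0]], [0.1, [-1, 0, 0], [0, 0, 0]]])

```text
t: 8.22
ee_pos: [554.7, 120.0, 322.1]
orientation: [2.214, 2.223, 0.01]
ft_force: [0.1, 0.1, -0.4]
width: 48.4
grasp_force: 0.0
```

Call:
apply_moves(targets=[[0.1, [-0.9, 0, 0], [0, 0, 0]], [0.1, [-0.5, 0, 0], [0, 0, 0]], [0.1, [0, 0, 0], [0, 0, 0]], [0.1, [0, 0, 0], [0, 0, 0]]])

```text
t: 8.72
ee_pos: [553.2, 51.4, 318.1]
orientation: [-2.218, -2.225, -0.0]
ft_force: [0.4, 0.0, -0.1]
width: 48.3
grasp_force: 0.0
```

```bash
python3 w.py w4; python3 tt.py
```

```text
8.725 [553.2  51.4 318.1] [-2.2 -2.2 -0. ] [ 0.4  0.  -0.1] 48.262587568105054 [0.1 0.2 1.7 0.  1.2 0.1]
cam [554.2 130.8 479.3]
mould_1 0.92 [305.1 261.9] [ 600.8 -104.     0. ]
mould_1 0.9 [219. 380.] [ 447.6 -345.9    0. ]
mould_1 0.7 [310.1 327.3] [ 613.2 -230.1    0. ]
pad_1 0.95 [198.2 106. ] [455.9 138.   60. ]
pad_1 0.8 [343.7 113.1] [637.3 130.2  60. ]
pad_1 0.65 [273.7 152.7] [549.8  80.7  60. ]
axle 0.57 [272.8  64.6] [548.7 185.6  60. ]
post 0.42 [199.1 102.4] [457.3 142.2  60. ]
tray 0.56 [201.1 269. ] [ 429.2 -117.5    0. ]
pot 0.7 [262.6 350. ] [ 529.3 -278.4    0. ]
post [ 261.64616068 -239.53406467  533.26041571] [array([ 0., -0.])]
axle [548.71760242 184.84910639  76.84220458] [array([ 0.5, -1.8]), array([-1.6,  0.3]), array([-0.5,  0.6])]
post angle deg -214.07614939424417 512.358359491511
```

View pics/w4.png

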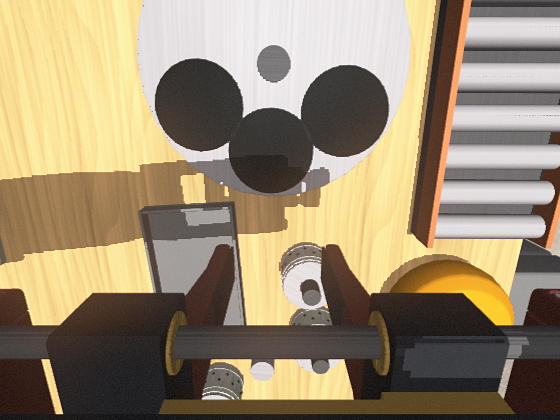

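```bash
cat > fit.py <<'E'
from h import *
from scipy.optimize import minimize
np.set_printoptions(precision=1,suppress=True)
def fit(names,x0,z=60,save=False):
    g=np.arange(-160,161,3.);X,Y=np.meshgrid(g,g);m=np.hypot(X,Y)<160;L=np.stack([X[m],Y[m]],1)
    pc=[105*np.array([np.cos(a),np.sin(a)]) for a in np.radians([-150,-90,-30])]
    dm=np.min([np.hypot(*(L-c).T) for c in pc],0);lab=np.clip((55-dm)/3,-1,1)
    ims=[]
    for n in names:
        p,K,V=cam(n);ims.append((cv2.GaussianBlur(p.max(2).astype(np.float32),(0,0),1),K,V))
    def cost(x,one=None):
        c,s=np.cos(x[2]),np.sin(x[2]);W=L@np.array([[c,s],[-s,c]])+x[:2]*1.
        P=np.c_[W,np.full(len(W),z),np.ones(len(W))];t=0
        for i,(g_,K,V) in enumerate(ims):
            if one is not None and i!=one: continue
            q=(P@V.T)[:,:3]@K.T;q=(q[:,:2]/q[:,2:]).astype(np.float32)
            v=cv2.remap(g_,q[None,:,0],q[None,:,1],cv2.INTER_LINEAR,borderValue=90)[0]
            t+=np.mean(lab*np.clip(v,0,110))
        return t
    for k in list(range(len(names)))+[None]:
        best=min((minimize(lambda u:cost(np.array(u)*[10,10,.1],k),np.array([x0[0]+a,x0[1]+b,x0[2]])/[10,10,.1],method="Nelder-Mead") for a in(-5,5) for b in(-5,5)),key=lambda r:r.fun)
        x=best.x*[10,10,.1];print("all" if k is None else names[k],x[:2],np.round(np.degrees(x[2]),2),best.fun)
    return x
if __name__=="__main__":
    x=fit(["top","side","wrist"],[549,186,0])
    for a in (-150,-90,-30): print(x[:2]+105*np.array([np.cos(x[2]+np.radians(a)),np.sin(x[2]+np.radians(a))]))
E
python3 fit.py
```

```text
top [549.2 192.9] 0.0 -40.72378131105457
side [545.2 184.4] 0.0 -55.257498630268124
wrist [546.6 185. ] -0.0 -44.3671856689907
all [546.2 187. ] 0.0 -139.6514248959277
[455.3 134.5]
[546.2  82. ]
[637.2 134.5]
```

```bash
sed -i 's/\[549,186,0\]/[549,186,0.05]/; s/for a in(-5,5) for b in(-5,5))/for a in(-5,5) for b in(-5,5) for _ in [0])/' fit.py
sed -i 's/,x0\[2\]\])/,x0[2]*np.sign(a*b)])/' fit.py
python3 fit.py; python3 -c "
from h import *
print(R.from_rotvec(ctrl.get_obs()['orientation']).as_matrix().round(4))
L={}
for l in ('mould_1','tray','pot'):
  for n in ('top','side','wrist'):
    p,K,V=cam(n)
    for r in ctrl.pinpoint(l,n):
      if r['score']>.4: print(l,n,round(r['score'],2),atz(r['xy'],K,V,0).round(1))
"
```

```text
top [550.2 191. ] -2.31 -40.84915920026803
side [548.  184.5] -2.38 -55.50666000087814
wrist [549.  185.9] -2.06 -44.686381369532405
all [549.2 186.4] -2.34 -140.48704499482355
[456.2 137.6]
[544.9  81.5]
[637.9 130.2]
[[-0.0035  1.     -0.    ]
 [ 1.      0.0035 -0.    ]
 [-0.     -0.     -1.    ]]
mould_1 top 0.97 [ 612.6 -219.6    0. ]
mould_1 top 0.69 [ 602.4 -104.3    0. ]
mould_1 top 0.69 [ 525.  -439.9    0. ]
mould_1 top 0.59 [ 458.4 -343.4    0. ]
mould_1 side 0.94 [ 605.  -111.6    0. ]
mould_1 side 0.62 [ 621.5 -228.2    0. ]
mould_1 side 0.6 [ 529.  -446.5    0. ]
mould_1 wrist 0.97 [ 600.9 -108.6    0. ]
mould_1 wrist 0.74 [ 616.5 -228.3   -0. ]
mould_1 wrist 0.68 [ 450.  -339.8    0. ]
tray top 0.85 [ 424.5 -125.7    0. ]
tray side 0.92 [ 412.5 -122.6    0. ]
tray side 0.45 [590.3 391.4   0. ]
tray wrist 0.73 [ 430.4 -120.9    0. ]
pot top 0.56 [ 532.8 -275.8    0. ]
pot side 0.96 [ 539.  -278.8    0. ]
pot wrist 0.71 [ 529.2 -282.4    0. ]
```

Wrist view: pads at (199,104), (271,150), (345,110); fitted pad centres are A(456,138), B(545,81), C(638,130). Nearest mould is at (303,275). Going over it.

Call:
apply_moves(targets=[[0.1, [-0.79, 0.25, 0.7], [0, 0, 0]], [0.1, [-0.79, 0.25, 0.7], [0, 0, 0]], [0.1, [-0.79, 0.25, 0.7], [0, 0, 0]], [0.1, [-0.79, 0.25, 0.7], [0, 0, 0]], [0.1, [0, 0, 0], [0, 0, 0]], [0.1, [0, 0, 0], [0, 0, 0]]])

```text
t: 11.62
ee_pos: [603.7, -106.6, 178.4]
orientation: [-2.218, -2.225, -0.0]
ft_force: [-0.2, -0.3, -0.8]
width: 48.8
grasp_force: 0.0
```

```bash
cat > mo.py <<'E'
from h import *
import sys
np.set_printoptions(precision=1,suppress=True)
o=ctrl.get_obs();print(o["t"],o["ee_pos"],o["ft_force"])
for n in ("wrist","top","side"):
    p,K,V=cam(n)
    if n=="wrist" and len(sys.argv)>1: cv2.imwrite(f"pics/{sys.argv[1]}.png",p)
    for r in ctrl.pinpoint("mould_1",n):
        if r["score"]>.3: print(n,np.round(r["score"],2),np.array(r["xy"]),atz(r["xy"],K,V,0))
    if n=="wrist":
        P=(p,K,V)
        for r in ctrl.masks_of("mould_1",n):
            # knob: dark blob inside the mould's box; top face seen at z=100
            l,t,r2,b=[int(v) for v in r["bbox"]]; m=(p.max(2)<60)&r["region"]
            k,lab,st,c=cv2.connectedComponentsWithStats(m.astype(np.uint8))
            for i in range(1,k):
                if st[i,4]>150: print("  dark",st[i],c[i],"z85:",atz(c[i],K,V,85))
E
python3 mo.py m1
```

```text
11.625 [ 603.7 -106.6  178.4] [-0.2 -0.3 -0.8]
wrist 0.89 [274.7 189.8] [ 602.2 -107.7    0. ]
wrist 0.77 [289.1 285.7] [ 619.5 -224.8    0. ]
  dark [257 196  32  21 223] [272.6 203.5] z85: [601.1 -99.1  85. ]
top 0.96 [451.7 193.5] [ 537.2 -445.8    0. ]
top 0.84 [415.1 221.2] [ 457.6 -338.8    0. ]
top 0.49 [373.1 166.2] [ 616.7 -222.6    0. ]
side 0.95 [425.3 349.2] [ 529.3 -446.2    0. ]
side 0.8 [386.  261.4] [ 621.9 -221.6   -0. ]
side 0.77 [366.9 332.9] [ 451.4 -346.8    0. ]
side 0.69 [352.2 237.4] [ 603.  -111.9    0. ]
```

View pics/m1.png

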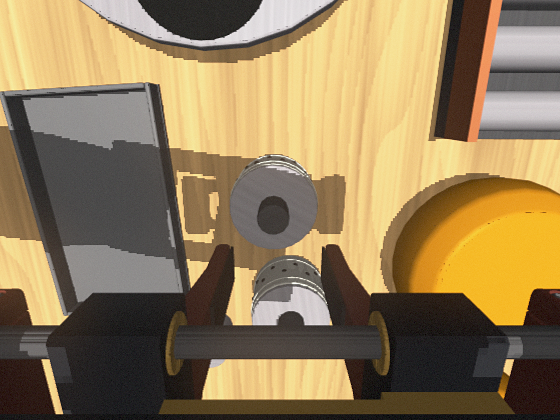

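Wrist view: knob at (273,217) between the fingers, neighbouring mould at (290,285), tray on the left. Descend, grip, lift and weigh.

Call:
apply_moves(targets=[[0.1, [-0.03, -0.03, 0.7], [0, 0, 0]], [0.1, [0, 0, 0.7], [0, 0, 0]], [0.1, [0, 0, 0.66], [0, 0, 0]], [-1, [0, 0, 0], [0, 0, 0]], [-1, [0, 0, 0], [0, 0, 0]], [-1, [0, 0, 0], [0, 0, 0]], [-1, [0, 0, 0], [0, 0, 0]], [-1, [0, 0, 0], [0, 0, 0]]])

```text
t: 12.98
ee_pos: [602.5, -108.5, 76.3]
orientation: [2.217, 2.225, 0.001]
ft_force: [-4.3, 0.5, 6.7]
width: 25.4
grasp_force: 29.9
```

Call:
apply_moves(targets=[[-1, [0, 0, -0.3], [0, 0, 0]], [-1, [0, 0, -0.8], [0, 0, 0]], [-1, [0, 0, -0.8], [0, 0, 0]], [-1, [0, 0, -0.8], [0, 0, 0]], [-1, [0, 0, -0.7], [0, 0, 0]], [-1, [0, 0, 0], [0, 0, 0]], [-1, [0, 0, 0], [0, 0, 0]], [-1, [0, 0, 0], [0, 0, 0]]])

```text
t: 13.98
ee_pos: [600.9, -108.1, 243.0]
orientation: [-2.215, -2.223, 0.003]
ft_force: [0.9, 0.7, -3.3]
width: 25.9
grasp_force: 29.8
```

```bash
python3 w.py; python3 -c "
from h import *
for r in [1]:
  p,K,V=cam('top')
  for n in ('top','side'):
    p,K,V=cam(n)
    m=ctrl.masks_of('tray',n)
    for q in m[:2]:
      cs=max(cv2.findContours(q['region'].astype('uint8'),0,2)[0],key=cv2.contourArea)
      rc=cv2.approxPolyDP(cs,8,True)[:,0]
      print(n,q['score'],q['bbox']);print(np.array([atz(c,K,V,28 ) for c in rc]).round(0))
"
```

```text
13.975 [ 600.9 -108.1  243. ] [-2.2 -2.2  0. ] [ 0.9  0.7 -3.3] 25.865251913766144 [-0.2  0.4  1.6  0.   1.1 -0.2]
cam [602.6 -28.8 404.2]
mould_1 0.89 [233.5 390.7] [ 533.2 -451.9    0. ]
mould_1 0.64 [277.2 218.1] [ 601.5 -163.     0. ]
tray 0.89 [144.3 189.7] [ 429.5 -125.1    0. ]
top 0.8 [295.1, 210.2, 314.6, 257.0]
[[489. -36.  28.]
 [484.   0.  28.]
 [355.  -8.  28.]]
side 0.77 [244.7, 226.9, 355.6, 324.9]
[[ 478.   -4.   28.]
 [ 338.  -30.   28.]
 [ 355. -266.   28.]
 [ 495. -246.   28.]]
```

Call:
apply_moves(targets=[[-1, [0, 0, 0], [0, 0, 0]], [-1, [0, 0, 0], [0, 0, 0]], [-1, [0, 0, 0], [0, 0, 0]], [-1, [0, 0, 0], [0, 0, 0]]])

```text
t: 15.08
ee_pos: [602.1, -108.4, 245.1]
orientation: [2.217, 2.225, 0.0]
ft_force: [0.4, -0.9, -4.5]
width: 25.7
grasp_force: 29.8
```

```bash
python3 -c "
from h import *
for i in range(5):
  p,K,V=cam('top'); print(ctrl.get_obs()['ft_force'].round(2),ctrl.get_obs()['moment'].round(2))
for c in [(297,211),(382,207),(385,256),(300,260)]: print(atz(c,K,V,28).round(0))
p=cv2.imread('pics/top0.png');cv2.imwrite('pics/c.png',cv2.resize(p[195:270,285:400],None,fx=6,fy=6))
p=cv2.imread('pics/side0.png')
"; python3 - <<'E'
E
```

```text
[ 0.85  1.   -4.3 ] [-0.06  0.14 -0.01]
[ 0.08  0.31 -3.54] [-0.09  0.06 -0.02]
[ 0.88  0.52 -3.59] [-0.11  0.06 -0.02]
[ 0.1   0.73 -3.54] [-0.13  0.03 -0.01]
[-0.44  1.3  -3.8 ] [-0.06  0.09  0.01]
[484.  -2.  28.]
[ 495. -240.   28.]
[ 358. -246.   28.]
[347. -10.  28.]
```

View pics/c.png

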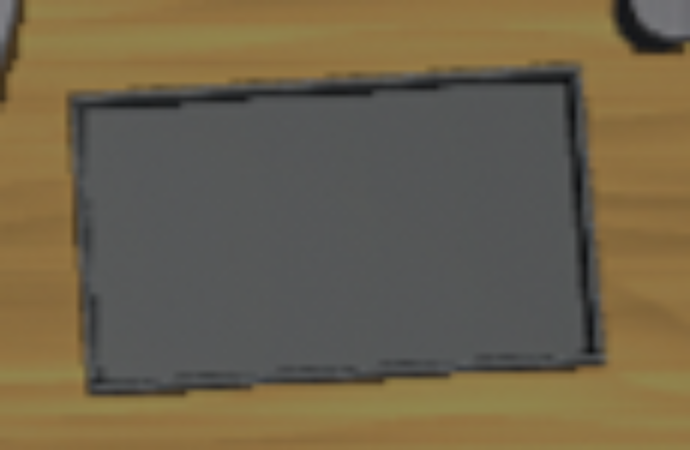

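Crop shows tray corners near (70,95), (578,68), (603,362), (90,392) in the enlarged crop, so its centre is about (420,-127), turned 3°. The lifted mould weighs about 0.4 kg, so it is filled and goes to pad C.

Call:
apply_moves(targets=[[-1, [0.4, 0.06, 0], [0, 0, 0]], [-1, [0.8, 0.12, 0], [0, 0, 0]], [-1, [0.8, 0.12, 0], [0, 0, 0]], [-1, [0.8, 0.12, 0], [0, 0, 0]], [-1, [0.8, 0.12, 0], [0, 0, 0]], [-1, [0.8, 0.12, 0], [0, 0, 0]], [-1, [0.37, 0.06, 0], [0, 0, 0]], [-1, [0, 0, 0], [0, 0, 0]]])

```text
t: 16.32
ee_pos: [637.1, 131.8, 245.0]
orientation: [-2.215, -2.228, 0.0]
ft_force: [0.7, -0.8, -4.1]
width: 25.7
grasp_force: 29.9
```

```bash
python3 -c "
from h import *
plan([638,130,150],90,4)"
```

```text
[-0.009  0.005  0.475] [-0.     0.     0.001]
[-0.009  0.005  0.475] [-0.     0.     0.001]
[-0.009  0.005  0.475] [-0.     0.     0.001]
[-0.009  0.005  0.475] [-0.     0.     0.001]
```

Call:
apply_moves(targets=[[-1, [-0.01, 0.005, 0.5], [0, 0, 0]], [-1, [-0.01, 0.005, 0.6], [0, 0, 0]], [-1, [-0.01, 0.005, 0.6], [0, 0, 0]], [-1, [-0.01, 0.005, 0.3], [0, 0, 0]], [-1, [0, 0, 0.12], [0, 0, 0]], [-1, [0, 0, 0], [0, 0, 0]], [-1, [0, 0, 0], [0, 0, 0]]])

```text
t: 17.2
ee_pos: [639.1, 128.3, 140.3]
orientation: [2.217, 2.224, 0.002]
ft_force: [-0.9, 0.8, -3.4]
width: 25.2
grasp_force: 29.9
```

Call:
apply_moves(targets=[[-1, [0.02, -0.01, 0.06], [0, 0, 0]], [-1, [0, 0, 0], [0, 0, 0]], [-1, [0, 0, 0], [0, 0, 0]]])

```text
t: 17.58
ee_pos: [637.8, 129.3, 136.4]
orientation: [2.217, 2.225, 0.0]
ft_force: [-0.6, -0.1, -3.1]
width: 25.5
grasp_force: 29.9
```

Call:
apply_moves(targets=[[-1, [0, 0, 0.02], [0, 0, 0]], [-1, [0, 0, 0.02], [0, 0, 0]], [-1, [0, 0, 0], [0, 0, 0]]])

```text
t: 17.95
ee_pos: [638.1, 129.7, 136.1]
orientation: [2.217, 2.225, 0.002]
ft_force: [-5.4, 0.7, 10.7]
width: 26.0
grasp_force: 30.0
```

Contact. Release, back off and check.

Call:
apply_moves(targets=[[0.1, [0, 0, -0.04], [0, 0, 0]], [0.1, [0, 0, 0], [0, 0, 0]], [0.1, [0, 0, -0.8], [0, 0, 0]], [0.1, [0, 0, -1], [0, 0, 0]], [0.1, [-0.5, 0, -1], [0, 0, 0]], [0.1, [-1, -0.3, 0], [0, 0, 0]], [0.1, [-0.8, -0.3, 0], [0, 0, 0]], [0.1, [0, 0, 0], [0, 0, 0]]])

```text
t: 18.95
ee_pos: [607.6, 11.8, 276.4]
orientation: [2.221, 2.221, -0.0]
ft_force: [0.0, -0.1, -0.5]
width: 48.4
grasp_force: 0.0
```

```bash
python3 mo.py m2; python3 w.py | grep pad
```

```text
18.95 [607.6  11.8 276.4] [ 0.  -0.1 -0.5]
wrist 0.97 [284.5 322.1] [ 620.6 -229.2   -0. ]
wrist 0.59 [303.1  71.3] [641.4 140.4   0. ]
  dark [   86    11   217   158 15060] [174.8  83.8] z85: [503.8 119.   85. ]
top 0.94 [452. 198.] [ 524.2 -446.2    0. ]
top 0.89 [372.4 166.8] [ 614.9 -220.5    0. ]
top 0.76 [415.9 222. ] [ 455.3 -341.     0. ]
top 0.73 [249.9 151.8] [659.2 133.1   0. ]
side 0.89 [365.4 331.1] [ 451.6 -341.6    0. ]
side 0.66 [310.4 168.4] [676.6 178.5  -0. ]
side 0.64 [386.1 262.6] [ 619.5 -224.5    0. ]
pad_1 0.9 [136.8  66. ] [457.3 141.5  60. ]
pad_1 0.87 [225.4 124.6] [550.5  80.8  60. ]
```

View pics/m2.png

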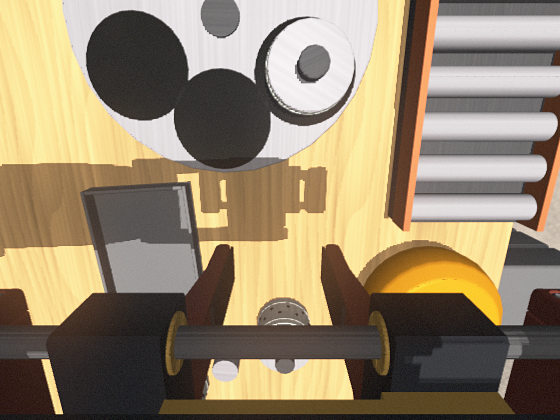

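The placed mould (306,65) sits well within pad C, with an estimated centre of (639,128). Next mould.

Call:
apply_moves(targets=[[0.1, [-0.8, 0.03, 0.1], [0, 0, 0]], [0.1, [-0.8, 0.03, 0.3], [0, 0, 0]], [0.1, [-0.8, 0.03, 0.4], [0, 0, 0]], [0.1, [-0.8, 0.03, 0.4], [0, 0, 0]], [0.1, [-0.8, 0.03, 0.4], [0, 0, 0]], [0.1, [-0.74, 0.03, 0.37], [0, 0, 0]], [0.1, [0, 0, 0], [0, 0, 0]], [0.1, [0, 0, 0], [0, 0, 0]]])

```text
t: 20.65
ee_pos: [618.1, -222.4, 177.9]
orientation: [-2.218, -2.225, -0.0]
ft_force: [-0.1, 0.3, 0.5]
width: 48.4
grasp_force: 0.0
```

```bash
python3 mo.py m3; python3 w.py | grep pot
```

```text
20.65 [ 618.1 -222.4  177.9] [-0.1  0.3  0.5]
wrist 0.77 [273.6 192.5] [ 615.5 -226.4    0. ]
wrist 0.77 [208.4 362.1] [ 531.5 -451.6    0. ]
wrist 0.75 [134.1 286. ] [ 449.6 -341.4    0. ]
  dark [261 196  30  24 230] [274.8 202.8] z85: [ 617.4 -214.2   85. ]
top 0.84 [452.7 196.6] [ 528.2 -448.3    0. ]
top 0.71 [179.1 185.3] [561.  335.9   0. ]
top 0.64 [249.7 154.6] [650.9 133.6   0. ]
top 0.39 [373.7 165.5] [ 618.7 -224.4    0. ]
side 0.87 [424.  347.3] [ 530.2 -441.5    0. ]
side 0.73 [363.3 332.5] [ 445.5 -341.6    0. ]
side 0.69 [386.4 262.9] [ 619.5 -225.7    0. ]
side 0.63 [310.4 168.1] [677.5 179.6   0. ]
pot 0.76 [195.5 239.8] [ 527.1 -282.     0. ]
```

Call:
apply_moves(targets=[[0.1, [-0.04, -0.01, 0.7], [0, 0, 0]], [0.1, [0, 0, 0.7], [0, 0, 0]], [0.1, [0, 0, 0.63], [0, 0, 0]], [-1, [0, 0, 0], [0, 0, 0]], [-1, [0, 0, 0], [0, 0, 0]], [-1, [0, 0, 0], [0, 0, 0]], [-1, [0, 0, 0], [0, 0, 0]], [-1, [0, 0, 0], [0, 0, 0]]])

```text
t: 22.35
ee_pos: [618.0, -225.2, 77.5]
orientation: [2.216, 2.224, 0.001]
ft_force: [-2.9, -0.7, 6.4]
width: 25.4
grasp_force: 30.0
```

Call:
apply_moves(targets=[[-1, [0, 0, -0.3], [0, 0, 0]], [-1, [0, 0, -0.8], [0, 0, 0]], [-1, [0, 0, -0.8], [0, 0, 0]], [-1, [0, 0, -0.8], [0, 0, 0]], [-1, [0, 0, -0.7], [0, 0, 0]], [-1, [0, 0, 0], [0, 0, 0]], [-1, [0, 0, 0], [0, 0, 0]], [-1, [0, 0, 0], [0, 0, 0]]])

```text
t: 23.35
ee_pos: [616.4, -224.4, 243.8]
orientation: [-2.215, -2.223, 0.002]
ft_force: [-0.2, -0.7, -5.9]
width: 25.2
grasp_force: 30.0
```

```bash
cat > f.py <<'E'
from h import *
F=[]
for i in range(5): ctrl.get_image('top');F.append(ctrl.get_obs()['ft_force'])
print(np.mean(F,0).round(2),np.round(ctrl.get_obs()['ee_pos'],1))
E
python3 f.py
```

```text
[ 0.02 -0.09 -4.54] [ 617.3 -224.7  245.3]
```

Filled (~0.46 kg), so it goes to pad B.

Call:
apply_moves(targets=[[-1, [0.44, -0.1, 0], [0, 0, 0]], [-1, [0.88, -0.21, 0], [0, 0, 0]], [-1, [0.88, -0.21, 0], [0, 0, 0]], [-1, [0.88, -0.21, 0], [0, 0, 0]], [-1, [0.88, -0.21, 0], [0, 0, 0]], [-1, [0.88, -0.21, 0], [0, 0, 0]], [-1, [0.88, -0.21, 0], [0, 0, 0]], [-1, [0.4, -0.09, 0], [0, 0, 0]]])

```text
t: 24.6
ee_pos: [542.6, 83.6, 246.3]
orientation: [-2.215, -2.228, -0.0]
ft_force: [0.2, -1.2, -3.4]
width: 25.2
grasp_force: 30.0
```

Call:
apply_moves(targets=[[-1, [0, 0, 0], [0, 0, 0]], [-1, [0, 0, 0], [0, 0, 0]]])

```text
t: 24.85
ee_pos: [544.0, 80.5, 246.2]
orientation: [2.217, 2.225, -0.0]
ft_force: [-0.6, 0.4, -4.5]
width: 25.6
grasp_force: 30.0
```

```bash
python3 -c "
from h import *
plan([545,81.5,141],90,4)"
```

```text
[0.005 0.005 0.526] [0.    0.    0.001]
[0.005 0.005 0.526] [0.    0.    0.001]
[0.005 0.005 0.526] [0.    0.    0.001]
[0.005 0.005 0.526] [0.    0.    0.001]
```

Call:
apply_moves(targets=[[-1, [0.01, 0.01, 0.5], [0, 0, 0]], [-1, [0.01, 0.01, 0.6], [0, 0, 0]], [-1, [0, 0, 0.6], [0, 0, 0]], [-1, [0, 0, 0.3], [0, 0, 0]], [-1, [0, 0, 0.12], [0, 0, 0]], [-1, [0, 0, 0.03], [0, 0, 0]], [-1, [0, 0, 0.02], [0, 0, 0]], [-1, [0, 0, 0], [0, 0, 0]]])

```text
t: 25.85
ee_pos: [545.4, 82.0, 138.3]
orientation: [2.217, 2.225, 0.002]
ft_force: [0.7, -1.1, -4.5]
width: 25.1
grasp_force: 30.0
```

Call:
apply_moves(targets=[[-1, [0, -0.01, 0.02], [0, 0, 0]], [-1, [0, 0, 0.02], [0, 0, 0]], [-1, [0, 0, 0], [0, 0, 0]]])

```text
t: 26.22
ee_pos: [545.7, 82.4, 137.4]
orientation: [2.216, 2.224, 0.004]
ft_force: [-2.4, 1.2, 8.1]
width: 25.2
grasp_force: 30.0
```

Call:
apply_moves(targets=[[0.1, [0, 0, -0.04], [0, 0, 0]], [0.1, [0, 0, 0], [0, 0, 0]], [0.1, [0, 0, -0.8], [0, 0, 0]], [0.1, [0, 0, -1], [0, 0, 0]], [0.1, [-0.5, 0, -1], [0, 0, 0]], [0.1, [-1, -0.1, 0], [0, 0, 0]], [0.1, [-0.8, -0.1, 0], [0, 0, 0]], [0.1, [0, 0, 0], [0, 0, 0]]])

```text
t: 27.22
ee_pos: [534.6, -35.2, 277.8]
orientation: [2.221, 2.221, -0.0]
ft_force: [0.7, 0.5, 0.5]
width: 48.3
grasp_force: 0.0
```

```bash
cat > chk.py <<'E'
from h import *
np.set_printoptions(precision=1,suppress=True)
print(ctrl.get_obs()["ee_pos"])
for n in ("wrist","top","side"):
    p,K,V=cam(n)
    for r in ctrl.pinpoint("mould_1",n):
        a=atz(r["xy"],K,V,0)
        if a[1]>20: a=atz(r["xy"],K,V,60)
        if r["score"]>.3: print(n,np.round(r["score"],2),a)
    for r in ctrl.pinpoint("tray",n):
        if r["score"]>.5: print("   tray",n,atz(r["xy"],K,V,0))
E
python3 chk.py
```

```text
[534.6 -35.2 277.8]
wrist 0.92 [ 447.9 -345.3    0. ]
wrist 0.88 [546.9  81.2  60. ]
wrist 0.87 [ 535.  -449.4    0. ]
wrist 0.8 [635.3 131.4  60. ]
   tray wrist [ 427.  -121.4    0. ]
top 0.89 [647. 132.  60.]
top 0.78 [541.4  83.4  60. ]
top 0.74 [ 531.1 -445.     0. ]
top 0.64 [ 457.  -343.3    0. ]
   tray top [ 422.2 -120.8    0. ]
   tray top [602.5 475.9   0. ]
side 0.9 [546.1  77.5  60. ]
side 0.74 [640.2 124.9  60. ]
side 0.67 [ 525.  -446.3    0. ]
   tray side [ 413.6 -127.5    0. ]
```

Call:
apply_moves(targets=[[0.1, [-0.88, -0.24, 0.1], [0, 0, 0]], [0.1, [-0.88, -0.24, 0.3], [0, 0, 0]], [0.1, [-0.88, -0.24, 0.4], [0, 0, 0]], [0.1, [-0.88, -0.24, 0.4], [0, 0, 0]], [0.1, [-0.88, -0.24, 0.4], [0, 0, 0]], [0.1, [-0.88, -0.24, 0.4], [0, 0, 0]], [0.1, [-0.88, -0.22, 0], [0, 0, 0]], [0.1, [0, 0, 0], [0, 0, 0]]])

```text
t: 28.68
ee_pos: [452.5, -343.6, 177.3]
orientation: [2.221, 2.222, -0.0]
ft_force: [0.3, 0.6, 0.5]
width: 48.6
grasp_force: 0.0
```

Call:
apply_moves(targets=[[0.1, [0, 0, 0], [0, 0, 0]]])

```text
t: 28.8
ee_pos: [453.0, -340.8, 177.5]
orientation: [-2.217, -2.225, -0.0]
ft_force: [0.2, 0.8, -0.1]
width: 48.1
grasp_force: 0.0
```

```bash
python3 mo.py m4
```

```text
28.8 [ 453.  -340.8  177.5] [ 0.2  0.8 -0.1]
wrist 0.97 [348.1 278.4] [ 538.2 -448.5    0. ]
wrist 0.87 [273.3 193.6] [ 450.  -345.9    0. ]
  dark [259 200  32  38 808] [274.5 217.6] z85: [ 452.1 -345.3   85. ]
top 0.61 [248.8 153.8] [653.3 136.2   0. ]
side 0.98 [425.7 349.4] [ 529.7 -447.    -0. ]
side 0.89 [365.  333.1] [ 447.7 -344.8    0. ]
side 0.74 [294.8 187.7] [587.7 133.5   0. ]
side 0.74 [311.4 167.3] [682.2 180.9   0. ]
```

Call:
apply_moves(targets=[[0.1, [-0.08, -0.03, 0.7], [0, 0, 0]], [0.1, [0, 0, 0.7], [0, 0, 0]], [0.1, [0, 0, 0.62], [0, 0, 0]], [-1, [0, 0, 0], [0, 0, 0]], [-1, [0, 0, 0], [0, 0, 0]], [-1, [0, 0, 0], [0, 0, 0]], [-1, [0, 0, 0], [0, 0, 0]], [-1, [0, 0, 0], [0, 0, 0]]])

```text
t: 30.15
ee_pos: [452.0, -346.0, 77.8]
orientation: [2.216, 2.224, 0.0]
ft_force: [-1.9, 1.1, 6.8]
width: 25.3
grasp_force: 30.0
```

Call:
apply_moves(targets=[[-1, [0, 0, -0.3], [0, 0, 0]], [-1, [0, 0, -0.8], [0, 0, 0]], [-1, [0, 0, -0.8], [0, 0, 0]], [-1, [0, 0, -0.8], [0, 0, 0]], [-1, [0, 0, -0.7], [0, 0, 0]], [-1, [0, 0, 0], [0, 0, 0]], [-1, [0, 0, 0], [0, 0, 0]], [-1, [0, 0, 0], [0, 0, 0]]])

```text
t: 31.15
ee_pos: [450.6, -344.7, 245.0]
orientation: [-2.215, -2.223, 0.0]
ft_force: [0.1, 0.3, -0.9]
width: 25.5
grasp_force: 30.0
```

```bash
python3 f.py
```

```text
[ 0.23  0.43 -1.46] [ 451.2 -345.3  245.9]
```

Empty (~0.15 kg), so it goes to the tray's far slot.

Call:
apply_moves(targets=[[-1, [0.4, -0.07, 0], [0, 0, 0]], [-1, [0.8, -0.13, 0], [0, 0, 0]], [-1, [0.8, -0.13, 0], [0, 0, 0]], [-1, [0.8, -0.13, 0], [0, 0, 0]], [-1, [0.44, -0.08, 0.2], [0, 0, 0]], [-1, [0, 0, 0.7], [0, 0, 0]], [-1, [0, 0, 0.8], [0, 0, 0]], [-1, [0, 0, 0.7], [0, 0, 0]]])

```text
t: 32.4
ee_pos: [423.3, -182.3, 125.8]
orientation: [2.217, 2.226, 0.0]
ft_force: [0.2, 0.0, -1.2]
width: 25.1
grasp_force: 30.0
```

Call:
apply_moves(targets=[[-1, [0, 0, 0.4], [0, 0, 0]], [-1, [0, 0, 0.3], [0, 0, 0]], [-1, [0, 0, 0], [0, 0, 0]], [-1, [0, 0, 0], [0, 0, 0]]])

```text
t: 32.9
ee_pos: [424.3, -183.6, 92.3]
orientation: [2.217, 2.225, 0.001]
ft_force: [0.7, 0.1, -1.8]
width: 25.6
grasp_force: 30.0
```

Call:
apply_moves(targets=[[-1, [0, 0, 0.1], [0, 0, 0]], [-1, [0, 0, 0.05], [0, 0, 0]], [-1, [0, 0, 0.02], [0, 0, 0]], [-1, [0, 0, 0.02], [0, 0, 0]], [-1, [0, 0, 0], [0, 0, 0]]])

```text
t: 33.52
ee_pos: [423.7, -183.6, 82.9]
orientation: [-2.218, -2.225, 0.0]
ft_force: [-3.4, 1.7, 10.0]
width: 25.4
grasp_force: 30.0
```

Call:
apply_moves(targets=[[0.1, [0, 0, -0.04], [0, 0, 0]], [0.1, [0, 0, 0], [0, 0, 0]], [0.1, [0, 0, -0.8], [0, 0, 0]], [0.1, [0, 0, -1], [0, 0, 0]], [0.1, [-0.8, 0.3, -0.8], [0, 0, 0]], [0.1, [-0.8, 0.4, 0], [0, 0, 0]], [0.1, [-0.8, 0.4, 0], [0, 0, 0]], [0.1, [-0.8, 0.4, 0], [0, 0, 0]]])

```text
t: 34.52
ee_pos: [500.0, -344.6, 214.2]
orientation: [2.217, 2.225, 0.0]
ft_force: [2.4, 0.7, 0.0]
width: 48.3
grasp_force: 0.0
```

Call:
apply_moves(targets=[[0.1, [-0.8, 0.35, 0.3], [0, 0, 0]], [0.1, [-0.8, 0.27, 0.4], [0, 0, 0]], [0.1, [-0.46, 0, 0], [0, 0, 0]], [0.1, [0, 0, 0], [0, 0, 0]], [0.1, [0, 0, 0], [0, 0, 0]]])

```text
t: 35.15
ee_pos: [530.6, -445.3, 179.9]
orientation: [2.217, 2.225, 0.0]
ft_force: [-0.7, -0.1, 0.2]
width: 48.5
grasp_force: 0.0
```

```bash
python3 mo.py m5
```

```text
35.15 [ 530.6 -445.3  179.9] [-0.7 -0.1  0.2]
wrist 0.77 [276.9 190.3] [ 531.6 -447.3    0. ]
  dark [263 193  31  38 874] [277.4 211.3] z85: [ 532.1 -445.    85. ]
top 0.93 [264.  188.8] [550.8  91.7   0. ]
top 0.83 [360.9 232.6] [ 425.1 -184.1    0. ]
top 0.67 [247.2 154.7] [650.6 140.8   0. ]
top 0.64 [449.  193.5] [ 537.2 -438.1    0. ]
side 0.79 [313.2 167.7] [685.7 176.3   0. ]
side 0.78 [294.3 189.2] [582.8 128.9  -0. ]
side 0.66 [313.3 288.6] [ 422.8 -185.4   -0. ]
side 0.58 [424.6 350.1] [ 526.6 -446.8    0. ]
```

Call:
apply_moves(targets=[[0.1, [-0.02, 0.02, 0.7], [0, 0, 0]], [0.1, [0, 0, 0.7], [0, 0, 0]], [0.1, [0, 0, 0.65], [0, 0, 0]], [-1, [0, 0, 0], [0, 0, 0]], [-1, [0, 0, 0], [0, 0, 0]], [-1, [0, 0, 0], [0, 0, 0]], [-1, [0, 0, 0], [0, 0, 0]], [-1, [0, 0, 0], [0, 0, 0]]])

```text
t: 36.5
ee_pos: [532.3, -447.8, 78.2]
orientation: [2.216, 2.224, -0.0]
ft_force: [-3.5, 1.1, 6.8]
width: 25.4
grasp_force: 30.0
```

Call:
apply_moves(targets=[[-1, [0, 0, -0.3], [0, 0, 0]], [-1, [0, 0, -0.8], [0, 0, 0]], [-1, [0, 0, -0.8], [0, 0, 0]], [-1, [0, 0, -0.8], [0, 0, 0]], [-1, [0, 0, -0.7], [0, 0, 0]], [-1, [0, 0, 0], [0, 0, 0]], [-1, [0, 0, 0], [0, 0, 0]], [-1, [0, 0, 0], [0, 0, 0]]])

```text
t: 37.5
ee_pos: [530.9, -446.3, 244.2]
orientation: [-2.215, -2.223, 0.0]
ft_force: [0.1, 0.7, -5.3]
width: 25.4
grasp_force: 29.9
```

```bash
python3 f.py; python3 chk.py
```

```text
[-0.06  0.37 -4.36] [ 531.6 -447.   245.8]
[ 531.6 -447.   245.8]
wrist 0.73 [ 532.4 -499.8    0. ]
top 0.95 [647.  126.7  60. ]
top 0.92 [543.6  93.9  60. ]
top 0.74 [ 422.5 -181.3    0. ]
top 0.59 [ 552.5 -507.1    0. ]
top 0.52 [548.9 184.9  60. ]
top 0.47 [630.6 133.3  60. ]
   tray top [ 422.2 -128.8    0. ]
side 0.97 [ 644.3 -390.2   -0. ]
side 0.87 [ 422.5 -179.7    0. ]
side 0.76 [643.7 121.4  60. ]
side 0.71 [547.   78.9  60. ]
   tray side [ 414.6 -120.8    0. ]
   tray side [586.2 138.2   0. ]
   tray side [485.9 196.7  -0. ]
```

Filled (~0.44 kg), so it goes to pad A.

Call:
apply_moves(targets=[[-1, [0.44, -0.06, 0], [0, 0, 0]], [-1, [0.8, -0.1, 0], [0, 0, 0]], [-1, [0.8, -0.1, 0], [0, 0, 0]], [-1, [0.8, -0.1, 0], [0, 0, 0]], [-1, [0.8, -0.1, 0], [0, 0, 0]], [-1, [0.8, -0.1, 0], [0, 0, 0]], [-1, [0.8, -0.1, 0], [0, 0, 0]], [-1, [0.8, -0.1, 0], [0, 0, 0]]])

```text
t: 39.2
ee_pos: [492.7, -144.1, 247.1]
orientation: [2.217, 2.225, 0.001]
ft_force: [-0.5, 0.5, -3.7]
width: 25.4
grasp_force: 30.0
```

Call:
apply_moves(targets=[[-1, [0.8, -0.1, 0], [0, 0, 0]], [-1, [0.8, -0.1, 0], [0, 0, 0]], [-1, [0.8, -0.1, 0], [0, 0, 0]], [-1, [0.8, -0.1, 0], [0, 0, 0]], [-1, [0.8, -0.1, 0], [0, 0, 0]], [-1, [0.8, -0.1, 0], [0, 0, 0]], [-1, [0.6, -0.08, 0], [0, 0, 0]], [-1, [0.25, -0.07, 0], [0, 0, 0]]])

```text
t: 40.2
ee_pos: [454.2, 138.4, 247.0]
orientation: [2.215, 2.227, 0.001]
ft_force: [0.1, -0.7, -5.3]
width: 25.5
grasp_force: 30.0
```

Call:
apply_moves(targets=[[-1, [0, 0, 0], [0, 0, 0]], [-1, [0, 0, 0], [0, 0, 0]]])

```text
t: 40.45
ee_pos: [454.4, 136.3, 246.7]
orientation: [2.218, 2.225, -0.0]
ft_force: [-0.3, 0.3, -4.8]
width: 25.4
grasp_force: 30.0
```

```bash
python3 -c "
from h import *
print(ctrl.get_obs()['ee_pos']);plan([456.2,137.6,141],90,4)"
```

```text
[454.38463009 136.31169563 246.69264046]
[0.007 0.009 0.528] [0. 0. 0.]
[0.007 0.009 0.528] [0. 0. 0.]
[0.007 0.009 0.528] [0. 0. 0.]
[0.006 0.009 0.528] [0. 0. 0.]
```

Call:
apply_moves(targets=[[-1, [0.01, 0.015, 0.5], [0, 0, 0]], [-1, [0.01, 0.015, 0.6], [0, 0, 0]], [-1, [0, 0, 0.6], [0, 0, 0]], [-1, [0, 0, 0.3], [0, 0, 0]], [-1, [0, 0, 0.12], [0, 0, 0]], [-1, [0, 0, 0.03], [0, 0, 0]], [-1, [0, 0, 0.02], [0, 0, 0]], [-1, [0, 0, 0], [0, 0, 0]]])

```text
t: 41.45
ee_pos: [456.2, 138.2, 138.7]
orientation: [2.217, 2.225, 0.002]
ft_force: [-0.1, 0.4, -4.9]
width: 25.5
grasp_force: 30.0
```

Call:
apply_moves(targets=[[-1, [0, 0, 0.02], [0, 0, 0]], [-1, [0, 0, 0], [0, 0, 0]], [-1, [0, 0, 0], [0, 0, 0]]])

```text
t: 41.82
ee_pos: [456.0, 138.3, 138.1]
orientation: [2.217, 2.225, 0.001]
ft_force: [-2.9, 0.1, 5.7]
width: 25.4
grasp_force: 30.0
```

Contact. Release and look at all the pads.

Call:
apply_moves(targets=[[0.1, [0, 0, -0.02], [0, 0, 0]], [0.1, [0, 0, 0], [0, 0, 0]], [0.1, [0, 0, -0.8], [0, 0, 0]], [0.1, [0, 0, -1], [0, 0, 0]], [0.1, [-0.4, 0.4, -1], [0, 0, 0]], [0.1, [-0.8, 0.7, -0.8], [0, 0, 0]], [0.1, [-0.8, 0.6, 0], [0, 0, 0]], [0.1, [0, 0, 0], [0, 0, 0]]])

```text
t: 42.82
ee_pos: [540.8, 38.6, 316.3]
orientation: [2.22, 2.221, 0.002]
ft_force: [0.3, 0.1, -0.3]
width: 48.0
grasp_force: 0.0
```

```bash
python3 chk.py; python3 w.py w6 | grep -E "pad|axle|post"
```

```text
[540.8  38.6 316.3]
wrist 0.95 [544.   80.9  60. ]
wrist 0.91 [457.9 137.8  60. ]
wrist 0.78 [637.2 128.3  60. ]
   tray wrist [ 426.4 -119.2    0. ]
top 0.82 [ 427.4 -183.9    0. ]
top 0.79 [456.  138.8  60. ]
top 0.69 [536.9  87.5  60. ]
top 0.46 [646.7 130.4  60. ]
   tray top [ 410.6 -115.9    0. ]
side 0.97 [450.7 139.8  60. ]
side 0.89 [636.2 121.8  60. ]
side 0.6 [550.2  80.1  60. ]
side 0.56 [ 421.7 -176.7    0. ]
   tray side [ 416.2 -125.5    0. ]
   tray side [586.2 142.4   0. ]
pad_1 0.89 [208.5  97.7] [455.  137.5  60. ]
axle 0.6 [285.7  55. ] [549.2 185.7  60. ]
```

View pics/w6.png

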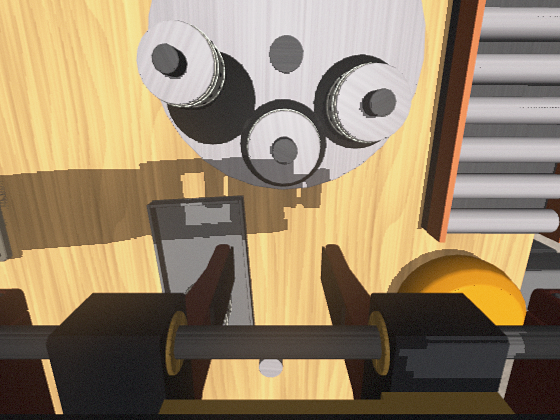

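The mould on pad A has been knocked aside: lid at (180,63) while its pad is centred at (211,95). The other two are centred. Measure it afresh.

```bash
python3 chk.py|grep -v tray; python3 fit.py
```

```text
[539.   40.9 315.7]
wrist 0.95 [544.5  84.5  60. ]
wrist 0.65 [641.5 129.4  60. ]
wrist 0.6 [438.5 166.2  60. ]
top 0.98 [ 428.5 -182.2    0. ]
top 0.72 [434.3 166.4  60. ]
top 0.71 [649.5 130.7  60. ]
top 0.64 [536.6  90.   60. ]
side 0.95 [ 427.8 -177.3    0. ]
side 0.72 [543.6  72.4  60. ]
side 0.66 [645.  128.1  60. ]
side 0.65 [642.8 128.   60. ]
side 0.56 [434.6 174.7  60. ]
top [555.4 186.9] 2.77 -39.040398562129845
side [544.2 184.2] -0.34 -41.10873065163572
wrist [548.2 185.8] -1.31 -33.61475373281396
all [546.4 186.1] -0.02 -112.99910528798762
[455.5 133.6]
[546.4  81.1]
[637.3 133.6]
```

Call:
apply_moves(targets=[[0.1, [0.63, -0.51, 0.39], [0, 0, 0]], [0.1, [0.63, -0.51, 0.39], [0, 0, 0]], [0.1, [0.63, -0.51, 0.39], [0, 0, 0]], [0.1, [0.63, -0.51, 0.39], [0, 0, 0]], [0.1, [0, 0, 0], [0, 0, 0]], [0.1, [0, 0, 0], [0, 0, 0]]])

```text
t: 44.98
ee_pos: [437.2, 166.5, 238.2]
orientation: [2.216, 2.226, 0.001]
ft_force: [0.4, 0.3, 0.9]
width: 48.3
grasp_force: 0.0
```

```bash
python3 mo.py w7; python3 chk.py | grep wrist
```

```text
44.975 [437.2 166.5 238.2] [0.4 0.3 0.9]
wrist 0.86 [263.2 393.3] [ 418.2 -177.3    0. ]
wrist 0.81 [455.5 223.3] [673.9 106.9   0. ]
wrist 0.61 [276.9 189.1] [438.3 152.1   0. ]
  dark [484 235  43  35 726] [500.2 248.1] z85: [675.8 108.8  85. ]
  dark [261 193  31  38 711] [276.2 211.3] z85: [437.7 148.8  85. ]
  dark [378 280  30  13 278] [391.6 287.1] z85: [565.4  61.6  85. ]
top 0.95 [247.5 149.7] [665.4 140.1   0. ]
top 0.8 [262.8 190.4] [546.2  95.1   0. ]
top 0.72 [130.5 168.9] [609.  477.6   0. ]
top 0.57 [361.4 232.4] [ 425.6 -185.6    0. ]
top 0.48 [235.7 227.9] [438.4 171.6   0. ]
side 0.9 [311.5 165.1] [688.7 189.3   0. ]
side 0.89 [312.4 288.1] [ 421.8 -183.1    0. ]
side 0.83 [242.4 186. ] [464.  227.7   0. ]
side 0.8 [295.7 188.1] [588.9 130.5   0. ]
wrist 0.9 [638.5 131.3  60. ]
wrist 0.89 [546.8  80.3  60. ]
wrist 0.86 [438.1 163.3  60. ]
wrist 0.83 [ 420.9 -182.     0. ]
   tray wrist [434.8 149.8   0. ]
   tray wrist [ 426.  -120.8    0. ]
```

View pics/w7.png

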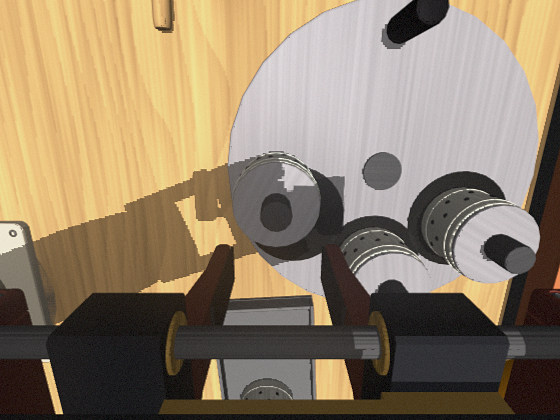

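The displaced mould's knob (276,211) is centred between the fingers. Re-grip and carry it back to pad A.

Call:
apply_moves(targets=[[0.1, [-0.02, 0.02, 0.7], [0, 0, 0]], [0.1, [0, 0, 0.7], [0, 0, 0]], [0.1, [0, 0, 0.62], [0, 0, 0]], [-1, [0, 0, 0], [0, 0, 0]], [-1, [0, 0, 0], [0, 0, 0]], [-1, [0, 0, 0], [0, 0, 0]], [-1, [0, 0, 0], [0, 0, 0]], [-1, [0, 0, 0], [0, 0, 0]]])

```text
t: 46.78
ee_pos: [437.8, 165.6, 137.6]
orientation: [2.217, 2.225, 0.002]
ft_force: [-2.8, -0.4, 6.8]
width: 25.4
grasp_force: 29.9
```

Call:
apply_moves(targets=[[-1, [0, 0, -0.2], [0, 0, 0]], [-1, [0, 0, -0.4], [0, 0, 0]], [-1, [-0.2, 0.15, 0], [0, 0, 0]], [-1, [-0.3, 0.2, 0], [0, 0, 0]], [-1, [-0.06, 0.02, 0], [0, 0, 0]], [-1, [0, 0, 0], [0, 0, 0]], [-1, [0, 0, 0], [0, 0, 0]], [-1, [0, 0, 0], [0, 0, 0]]])

```text
t: 47.78
ee_pos: [455.9, 137.7, 166.6]
orientation: [-2.217, -2.226, 0.0]
ft_force: [-0.0, -0.2, -4.1]
width: 25.4
grasp_force: 29.9
```

Call:
apply_moves(targets=[[-1, [0, 0, 0.3], [0, 0, 0]], [-1, [0, 0, 0.2], [0, 0, 0]], [-1, [0, 0, 0.05], [0, 0, 0]], [-1, [0, 0, 0.02], [0, 0, 0]], [-1, [0, 0, 0.02], [0, 0, 0]], [-1, [0, 0, 0], [0, 0, 0]], [-1, [0, 0, 0], [0, 0, 0]]])

```text
t: 48.65
ee_pos: [456.1, 137.6, 137.7]
orientation: [2.217, 2.225, 0.0]
ft_force: [-3.9, -0.1, 4.6]
width: 25.7
grasp_force: 29.9
```

Call:
apply_moves(targets=[[0.1, [0, 0, -0.02], [0, 0, 0]], [0.1, [0, 0, 0], [0, 0, 0]], [0.1, [0, 0, -0.8], [0, 0, 0]], [0.1, [0, 0, -1], [0, 0, 0]], [0.1, [0.5, 0.3, -1], [0, 0, 0]], [0.1, [0.6, 0.4, -0.8], [0, 0, 0]], [0.1, [0.5, 0.3, 0], [0, 0, 0]], [0.1, [0, 0, 0], [0, 0, 0]]])

```text
t: 49.65
ee_pos: [506.8, 219.0, 318.5]
orientation: [2.215, 2.227, 0.002]
ft_force: [-0.7, -0.0, 0.0]
width: 48.3
grasp_force: 0.0
```

```bash
python3 chk.py|grep -v tray; python3 w.py w8 | grep -E "axle|post|pad"; python3 tt.py;python3 -c "
from h import *
plan([553,321,175],90,4)"
```

```text
[506.8 219.  318.5]
wrist 0.88 [546.3  80.1  60. ]
wrist 0.76 [638.7 129.4  60. ]
wrist 0.75 [458.8 137.9  60. ]
wrist 0.7 [ 419.9 -182.     0. ]
top 0.97 [ 423.7 -186.1    0. ]
top 0.95 [546.1  87.3  60. ]
top 0.91 [646.4 134.2  60. ]
top 0.87 [453.5 142.   60. ]
side 0.79 [449.  138.6  60. ]
side 0.78 [549.2  70.   60. ]
side 0.76 [631.9 119.9  60. ]
side 0.64 [ 423.9 -176.1    0. ]
axle 0.95 [308.2 195.5] [548.7 189.3  60. ]
post 0.67 [316.   91.4] [554.1 321.2  60. ]
post 0.42 [229.3 379.9] [ 430.  -120.5   60. ]
post 0.36 [310.  196.5] [551.2 188.   60. ]
post [552.05052503 323.78328784  56.08250717] [array([-1.6,  2.6]), array([ 1.3, -0.1]), array([2.9, 2.3])]
axle [553.30104702 189.10808176  51.48650974] [array([ 0. , -0.1]), array([-0.1,  0. ])]
post angle deg 0.5320026965322313 134.68101179362526
[0.516 0.237 0.716] [ 0.    -0.     0.001]
[0.516 0.237 0.716] [ 0.    -0.     0.001]
[0.516 0.237 0.716] [ 0.    -0.     0.001]
[0.516 0.236 0.716] [ 0.    -0.     0.001]
```

View pics/w8.png

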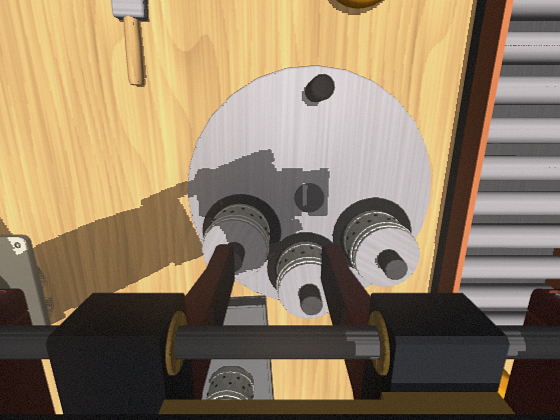

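All three moulds stand concentric on their pads; the post top is at (319,88). Now grip the post and turn.

Call:
apply_moves(targets=[[0.2, [0.516, 0.237, 0.4], [0, 0, 0]], [0.2, [0.516, 0.237, 0.6], [0, 0, 0]], [0.2, [0.516, 0.237, 0.8], [0, 0, 0]], [0.2, [0.516, 0.237, 0.9], [0, 0, 0]], [0.2, [0, 0, 0], [0, 0, 0]], [0.2, [0, 0, 0], [0, 0, 0]]])

```text
t: 51.8
ee_pos: [553.1, 320.8, 184.1]
orientation: [2.217, 2.225, 0.0]
ft_force: [0.1, -0.2, 0.1]
width: 52.6
grasp_force: 0.0
```

Call:
apply_moves(targets=[[0.2, [0, 0, 0.7], [0, 0, 0]], [0.2, [0, 0, 0.7], [0, 0, 0]], [0.2, [0, 0, 0.4], [0, 0, 0]], [-1, [0, 0, 0], [0, 0, 0]], [-1, [0, 0, 0], [0, 0, 0]], [-1, [0, 0, 0], [0, 0, 0]], [-1, [0, 0, 0], [0, 0, 0]], [-1, [0, 0, 0], [0, 0, 0]]])

```text
t: 52.8
ee_pos: [553.0, 321.4, 94.7]
orientation: [-2.217, -2.225, -0.001]
ft_force: [-3.0, -0.7, 6.4]
width: 25.4
grasp_force: 30.0
```

Call:
apply_moves(targets=[[-1, [0, -0.06, 0], [0, 0, -0.014]], [-1, [0, -0.118, 0], [0, 0, -0.028]], [-1, [-0.001, -0.177, 0], [0, 0, -0.042]], [-1, [-0.003, -0.235, 0], [0, 0, -0.0556]], [-1, [-0.003, -0.235, 0], [0, 0, -0.0556]], [-1, [-0.003, -0.235, 0], [0, 0, -0.0556]], [-1, [-0.003, -0.235, 0], [0, 0, -0.0556]], [-1, [-0.003, -0.235, 0], [0, 0, -0.0556]]])

```text
t: 53.8
ee_pos: [480.5, 303.3, 94.7]
orientation: [1.5, 2.759, 0.006]
ft_force: [-1.1, 3.9, 6.4]
width: 25.5
grasp_force: 30.0
```

Call:
apply_moves(targets=[[-1, [-0.003, -0.235, 0], [0, 0, -0.0556]], [-1, [-0.003, -0.235, 0], [0, 0, -0.0556]], [-1, [-0.003, -0.235, 0], [0, 0, -0.0556]], [-1, [-0.003, -0.235, 0], [0, 0, -0.0556]], [-1, [-0.003, -0.235, 0], [0, 0, -0.0556]], [-1, [-0.001, -0.177, 0], [0, 0, -0.042]], [-1, [0, -0.118, 0], [0, 0, -0.028]], [-1, [0, 0, 0], [0, 0, 0]]])

```text
t: 54.8
ee_pos: [429.2, 249.6, 94.6]
orientation: [-0.702, -3.061, -0.002]
ft_force: [-9.3, 3.8, 15.1]
width: 25.6
grasp_force: 30.0
```

```bash
python3 -c "
from h import *
o=ctrl.get_obs();p=o['ee_pos'];M=R.from_rotvec(o['orientation']).as_matrix();print(p,o['ft_force'],np.degrees(np.arctan2(M[1,0],M[0,0])))
d=p[:2]-np.array([549,187]);print(np.hypot(*d),np.degrees(np.arctan2(d[1],d[0])))"
```

```text
[429.16045326 249.55419405  94.6063843 ] [-9.33685314  3.75944367 15.05936456] 154.17208874414118
135.18337233388158 152.43621106022255
```

Call:
apply_moves(targets=[[-1, [0, -0.118, 0], [0, 0, -0.028]], [-1, [-0.003, -0.235, 0], [0, 0, -0.0556]], [-1, [-0.003, -0.235, 0], [0, 0, -0.0556]], [-1, [-0.003, -0.235, 0], [0, 0, -0.0556]], [-1, [-0.001, -0.118, 0], [0, 0, -0.028]], [-1, [0, -0.06, 0], [0, 0, -0.014]], [-1, [0, 0, 0], [0, 0, 0]]])

```text
t: 55.68
ee_pos: [414.6, 201.4, 94.6]
orientation: [-0.123, -3.138, -0.0]
ft_force: [-10.4, 1.3, 20.9]
width: 25.9
grasp_force: 30.0
```

```bash
python3 -c "
from h import *
o=ctrl.get_obs();p=o['ee_pos'];M=R.from_rotvec(o['orientation']).as_matrix();print(p,o['ft_force'],np.degrees(np.arctan2(M[1,0],M[0,0])))
d=p[:2]-np.array([549,187]);print(np.hypot(*d),np.degrees(np.arctan2(d[1],d[0])))"
```

```text
[414.562524   201.42315175  94.60545825] [-10.36832393   1.25906367  20.91387723] 175.50105371471744
135.2089577673085 173.87643336783097
```

Call:
apply_moves(targets=[[-1, [-0.002, -0.08, 0], [0, 0, -0.018]], [-1, [0, -0.06, 0], [0, 0, -0.014]], [-1, [0, 0, 0], [0, 0, 0]]])

```text
t: 56.05
ee_pos: [414.0, 194.5, 94.6]
orientation: [-0.044, -3.14, -0.0]
ft_force: [-10.7, 1.6, 22.3]
width: 25.6
grasp_force: 30.0
```

Call:
apply_moves(targets=[[-1, [0, -0.05, 0], [0, 0, -0.011]], [-1, [0, 0, 0], [0, 0, 0]]])

```text
t: 56.3
ee_pos: [413.9, 192.1, 94.6]
orientation: [-0.017, -3.14, -0.0]
ft_force: [-12.3, 3.1, 22.2]
width: 25.4
grasp_force: 30.0
```

Call:
apply_moves(targets=[[-1, [0, -0.05, 0], [0, 0, 0]], [-1, [0, 0, 0], [0, 0, 0]]])

```text
t: 56.55
ee_pos: [413.8, 192.0, 94.5]
orientation: [-0.021, -3.14, -0.007]
ft_force: [-15.1, 21.3, 16.1]
width: 25.6
grasp_force: 30.0
```

Press stop is felt at y=192 with 21 N. Release, lift and inspect.

Call:
apply_moves(targets=[[0.2, [0, 0, 0], [0, 0, 0]], [0.2, [0, 0, 0], [0, 0, 0]], [0.2, [0, 0, 0], [0, 0, 0]], [0.2, [0, 0, -0.6], [0, 0, 0]], [0.2, [0, 0, -1], [0, 0, 0]], [0.2, [0, 0, -1], [0, 0, 0]], [0.2, [0, 0, -1], [0, 0, 0]], [0.2, [0, 0, -0.9], [0, 0, 0]]])

```text
t: 57.55
ee_pos: [415.3, 188.9, 320.1]
orientation: [0.02, 3.141, 0.0]
ft_force: [-0.1, -0.6, -0.5]
width: 52.4
grasp_force: 0.0
```

```bash
python3 chk.py; python3 w.py w9 | grep -E "axle|post|pad"; python3 tt.py; python3 -c "
from h import *
p,K,V=cam('side');q,_,_=cam('top');cv2.imwrite('pics/fin.png',np.hstack([cv2.resize(p[100:320,180:460],(400,314)),cv2.resize(q[100:320,100:380],(400,314))]))"
```

```text
[415.3 188.9 320.1]
wrist 0.82 [ 421.4 -190.4    0. ]
wrist 0.79 [601.3 274.9  60. ]
wrist 0.74 [597.9  98.3  60. ]
wrist 0.71 [652.  180.7  60. ]
   tray wrist [ 423.2 -122.1    0. ]
top 0.96 [614.5 277.6  60. ]
top 0.72 [599.   99.2  60. ]
top 0.64 [643.6 191.5  60. ]
top 0.57 [ 426.5 -185.6    0. ]
   tray top [ 427.9 -128.9    0. ]
side 0.8 [ 423.  -173.3   -0. ]
side 0.79 [603.7 268.6  60. ]
side 0.64 [654.4 171.2  60. ]
side 0.61 [590.   92.3  60. ]
   tray side [ 414.6 -127.    -0. ]
axle 0.57 [275.5 263.8] [543.3 184.1  60. ]
post 0.64 [280.7 173.6] [412.8 192.8  60. ]
post [408.44225791 186.28689311  68.98897821] [array([-1.6, -0.7]), array([ 0.9, -0.2]), array([-2.7, -3.3])]
axle [553.31105629 188.62887603  53.17563451] [array([-0.3, -0.1]), array([-0.5, -0.2])]
post angle deg -269.0738236900069 144.88772766281343
```

View pics/fin.png

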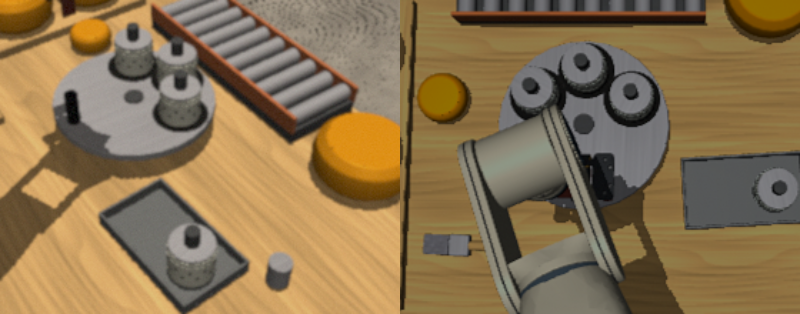

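View pics/w9.png

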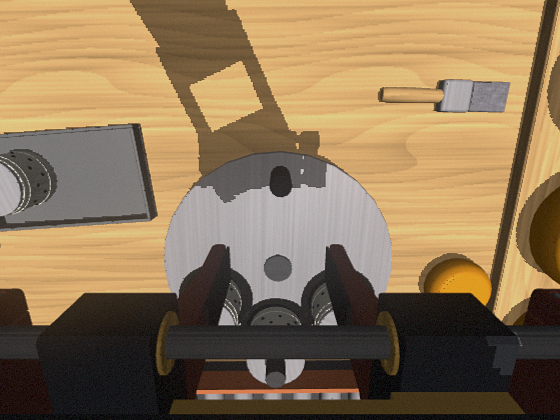

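The side/top composite shows three moulds concentric on pads at the conveyor side and the empty one upright in the tray. The wrist view has the post at (280,180). Positions match the pads at the press stop.

```bash
python3 -c "
from workcell import ctrl
print(ctrl.close_job())"
```

```text
the job is handed in; nothing more can be done
None
```

The job is handed in: the three filled moulds stand on their pads with the turntable at the press stop, and the one empty mould is in the wash tray; one filled mould was knocked off its pad and put back before turning.

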